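Pull a nest of mounting cups apart and sort them into size rows

TASK

Take the nest of three specimen mounting cups apart from the inside out: draw the small cup, then the medium one, straight up out of the next while the cups still below stay standing on the bench. Set each of the three down gently and upright, without dropping it, on the floor of the row that already holds a cup of its own size and collar colour, and leave those cups and everything else on the bench where they are.

Things in the scene. Friction and masses are not known exactly. Their poses are not given: they have to be found in the camera images.
- cup_small: small cup of the nest, open top, 48 mm high: white round body 28 mm across (bore 25 mm, floor 4 mm thick), with a yellow collar 40 mm across from 30 to 48 mm height. Origin at the centre of its underside, z up. It starts nested in cup_medium: origin 18 mm above cup_medium's origin (36 mm above cup_large's), collar resting on the rim, 2 to 3 mm free around its body, not jammed.
- cup_medium: medium cup of the nest, open top, 48 mm high: white round body 38 mm across (bore 34 mm, floor 4 mm thick), with a green collar 51 mm across from 30 to 48 mm height. Origin at the centre of its underside, z up. It starts nested in cup_large: origin 18 mm above cup_large's origin, collar resting on the rim, 2 to 3 mm free around its body, not jammed.
- cup_large: large cup of the nest, open top, 48 mm high: white round body 48 mm across (bore 43 mm, floor 4 mm thick), with a blue collar 62 mm across from 30 to 48 mm height. Origin at the centre of its underside, z up. The outermost cup of the nest; it starts standing on the bench. The whole nest is 84 mm high, its three collars one above the other.
- row_small: small row: fixed grey channel for small cups with yellow end blocks. Origin at the centre of its underside on the bench, x along the row, y across. Inside 240 mm long and 36 mm wide, floor 4 mm above the bench, side rails 8 mm above that floor (12 mm above the bench), 4 mm thick; overall 268 mm by 44 mm. Rows change places.
- kept_small: a second small cup, same as cup_small (yellow collar), already standing in the small row, somewhere within 65 mm of the row's middle; there is always room for one more cup on the longer free side. Leave it. Origin at the centre of its underside.
- row_medium: medium row: fixed grey channel for medium cups with green end blocks. Origin at the centre of its underside on the bench, x along the row, y across. Inside 240 mm long and 46 mm wide, floor 4 mm above the bench, side rails 8 mm above that floor (12 mm above the bench), 4 mm thick; overall 268 mm by 54 mm. Rows change places.
- kept_medium: a second medium cup, same as cup_medium (green collar), already standing in the medium row, somewhere within 65 mm of the row's middle; there is always room for one more cup on the longer free side. Leave it. Origin at the centre of its underside.
- row_large: large row: fixed grey channel for large cups with blue end blocks. Origin at the centre of its underside on the bench, x along the row, y across. Inside 240 mm long and 56 mm wide, floor 4 mm above the bench, side rails 8 mm above that floor (12 mm above the bench), 4 mm thick; overall 268 mm by 64 mm. Rows change places.
- kept_large: a second large cup, same as cup_large (blue collar), already standing in the large row, somewhere within 65 mm of the row's middle; there is always room for one more cup on the longer free side. Leave it. Origin at the centre of its underside.
- dropper: bystander: amber dropper bottle, 38 mm across, 95 mm high. Origin at the centre of its underside.
- slide: bystander: glass slide 76 x 30 mm with blue putty and a steel specimen on it, 24 mm high. Origin at the centre of its underside.
- puck_black: bystander: black moulded specimen, 30 mm across, 18 mm high. Origin at the centre of its underside.
- puck_red: bystander: red moulded specimen, 31 mm across, 18 mm high. Origin at the centre of its underside.
- marker: bystander: red marker pen lying down, 135 mm long along its x, 13 mm thick. Origin under its middle.
Mind the look-alikes: they are no part of the job. What is shaped like the cup_medium but orange or pink is not meant.

How it is judged (in metres and radians):
On the way, in this order (a step that is already met when the one before it is completed fails the run):
1. the small cup is drawn clear of the medium one, which stays nested in the large cup standing on the bench (z of cup_small in the frame of cup_medium above 0.05 m and z of cup_medium in the frame of cup_large below 0.022 m and horizontal distance between cup_medium and cup_large below 0.006 m and height (world z) of cup_large below 0.004 m and angle between cup_large's own z axis and vertical below 0.06 rad), for 0.1 s.
2. the medium cup is drawn clear of the large one, which stays standing on the bench (z of cup_medium in the frame of cup_large above 0.05 m and height (world z) of cup_large below 0.004 m and angle between cup_large's own z axis and vertical below 0.06 rad), for 0.1 s.
At the end, for the whole second after the job is handed in: Each cup of the nest stands at rest and upright (within 0.06 rad) on the floor of the row of its own size (underside within 2.5 mm of the floor, within 7 mm of the row's centre line, within 110 mm of its middle), and each cup that stood there before still stands in its row in the same way (x of cup_small in the frame of row_small between -0.11 and 0.11 m and y of cup_small in the frame of row_small between -0.007 and 0.007 m and z of each of cup_small, kept_small in the frame of row_small below 0.0065 m and angle between each of cup_small, kept_small, cup_medium, kept_medium, cup_large, kept_large's own z axis and vertical below 0.06 rad and linear speed of each of cup_small, cup_medium, cup_large below 0.02 m/s and x of kept_small in the frame of row_small between -0.11 and 0.11 m and y of kept_small in the frame of row_small between -0.007 and 0.007 m and x of cup_medium in the frame of row_medium between -0.11 and 0.11 m and y of cup_medium in the frame of row_medium between -0.007 and 0.007 m and z of each of cup_medium, kept_medium in the frame of row_medium below 0.0065 m and x of kept_medium in the frame of row_medium between -0.11 and 0.11 m and y of kept_medium in the frame of row_medium between -0.007 and 0.007 m and x of cup_large in the frame of row_large between -0.11 and 0.11 m and y of cup_large in the frame of row_large between -0.007 and 0.007 m and z of each of cup_large, kept_large in the frame of row_large below 0.0065 m and x of kept_large in the frame of row_large between -0.11 and 0.11 m and y of kept_large in the frame of row_large between -0.007 and 0.007 m); the robot touches nothing.
It fails at once if a cup of the nest tips over (angle between any of cup_small, cup_medium, cup_large's own z axis and vertical above 0.8 rad).
It fails at once if a cup of the nest is dropped (falls free faster than 0.6 m/s, about 2 cm) ((linear speed of cup_small above 0.6 m/s and contact force between cup_small and the fingers below 0.1 N) or (linear speed of cup_medium above 0.6 m/s and contact force between cup_medium and the fingers below 0.1 N) or (linear speed of cup_large above 0.6 m/s and contact force between cup_large and the fingers below 0.1 N)).
It fails at once if a cup that already stood in a row is moved by more than 2 cm (distance of any of kept_small, kept_medium, kept_large from where it was at the start of the episode above 0.02 m).
It fails at once if another thing on the bench is moved by more than 2 cm (distance of any of dropper, slide, puck_black, puck_red, marker from where it was at the start of the episode above 0.02 m).
It also fails if it takes over 67 s, if anything falls off the work surface, if the arm or the gripper's body presses on something with over 40 N, if the wrist force passes 120 N, or if a joint passes its speed limit or range.

ROBOT

A 6-joint arm with a two-finger parallel gripper is mounted at the origin on the work surface. World frame = base frame: x ahead of the robot, y to its left, z up, the work surface at z = 0. Lengths are in m, angles in degrees, forces in N, time in s.
With the tool pointing down it reaches from about 0.25 to 0.8 m from the base axis. Payload 8.5 kg.
Tool frame: the origin (TCP) lies at the very end of the fingers, on their centre line; the grasp point (between the pads) lies 19 mm behind it (manip.grasp_offset is the distance from the TCP to the grasp point, in m); z points along the fingers, y is the line along which they close (so a half turn about z gives the same grasp; the last joint's range is limited). The gripper opens to 85 mm and grips with 20 to 120 N. Pads are 22 mm wide; open, the fingers measure 114 mm over their backs; the gripper's body (76 mm by 85 mm) begins 54 mm behind the grasp point. The pads swing forward as they close: fully open they stand 13 mm farther back than shut.
Start: joints at [-72.078, 13.648, -0.773, 75.585, 0, 90], TCP at [0.162, -0.499, 0.231] pointing down, gripper open.
Joint ranges: [-152.45, 152.45], [-59.26, 108.67], [-65.41, 83.53], [-104.44, 129.93], [-82.83, 76.93], [-180, 180]. Speed limits (degrees/s): [127.2, 127.2, 159.86, 180, 180, 180].

INTERFACE

Orientations are given as [roll, pitch, yaw] about the fixed x, y, z axes, in that order (R = Rz(yaw) Ry(pitch) Rx(roll)).
In Python, from workcell import manip gives the robot as it stands.
- The arm moves only by the tool step_arm, never from a script. Its argument "targets" is a list of rows, each an object of numbers: "wx", "wy", "wz": the turn, a rotation vector about the tool's x, y, z in degrees; "x", "y", "z": the shift along the tool's x, y, z in cm; "claw": the finger opening in cm, from 0 to 8.54. In form: [{"wx": .., "wy": .., "wz": .., "x": .., "y": .., "z": .., "claw": ..}, ...]. A call has 1 to 5 rows; each row shifts and turns the commanded pose from where the row before left it, along the tool's axes as they then stand; what a row does not reach is not made up. A row lasts 1/10 s, in which the tool goes at most 50 mm and 8.59 degrees, less where a joint would pass 70% of its speed; a pose out of reach is approached as far as the arm can. A call with a gripper value outside its range is refused whole. The fingers move at their own pace and stop on an object; the grip force is fixed at half the most. Time passes only in rows, so rows that do not move let the fingers close. It gives the time, the measured TCP pose, the force, the opening and the grip force at its end, in the units of the state.
- manip.read_state(): the state, without advancing time (a new reading comes with each control period).
- manip.get_image(name): name is "side" or "top"; returns a dict with "frame" (480x640x3 uint8, red, green, blue), "camera_matrix" (3x3 intrinsics, pixels), "k1" (the pictures are not rectified: a ray, as slopes to the right and down, at radius r is drawn at 1 + k1 r^2 times it, then the intrinsics apply), "position" and "rotation" of the camera in the world. Camera axes: x right, y up, looking along -z (the intrinsics and any distortion apply to the point x, -y, -z); pixel columns grow to the right and rows downward; lengths in m; the calibration is good to about 2 mm. A picture is of the moment at which its call begins. There is no depth.
- manip.finish_job(): hands the job in; it is judged then, once.
Trained networks look in a picture, given as the dict that the camera call returned (one of the last four; its "shot" number tells which), for a name from the list of things; names that differ only in an ending like _2 or _b are one class to them, and where a whole thing is asked for, a point or a joint stands for the part that bears it (a point fixed in the world has none). Each returns a list of dicts, best first, with "p" (0 to 1); they miss things now and then, are a little off and sometimes report something else, mostly with a low value. They report only what shows in the picture. A call takes as long as a camera call. They do not tell look-alikes from the thing itself.
- manip.recognise(name, picture): "position" ([x, y, z] in m, in world coordinates, good to about 4 mm: the middle of the surface that is visible of it).
- manip.outline_of(name, picture): "mask" (480x640 bool, what is visible of it).
The state is a dict: "time": time; "qpos": joint angles; "qvel": joint speeds; "joint_efforts": joint torques, N m; "position": TCP position; "ee_rot": TCP orientation; "ft_force": force on the tool from outside, world axes, zero at the start; "moment": the same for the moment, N m; "width": finger opening in m; "grip_force": force on a finger pad.
Only numpy, scipy, OpenCV 4.12 (cv2) and the standard library are available. Lean on these libraries where they do the work, as an engineer would, in place of code of your own. Each camera call takes 0.05 s, during which the arm holds its last target. There are 200 camera calls.

## Working session

There is one attempt and no reset: what is moved stays moved. The work goes in short steps, Python scripts to look and compute and a tool call to move; the robot and the scene stay as the last step left them, time stands still between calls to the robot, and variables do not carry over. Pictures are saved under pics/ and viewed, at most 10 in all, crops included, and the job is handed in when it is done.

Besides the shell and the picture viewer there is one more tool, called after ">>>" in YAML: its name, and indented under it one key for each argument. step_arm: Moves the arm, as the interface text tells. Its arguments: {"type":"object","properties":{"targets":{"type":"array"}},"required":["targets"]}

```bash
ls; mkdir -p pics
python3 - <<'E'
from workcell import manip
import cv2
s=manip.read_state();print(s['time'],s['position'],s['ee_rot'],s['width'],manip.grasp_offset)
for n in ("side","top"):
    im=manip.get_image(n);cv2.imwrite(f"pics/{n}0.png",im['frame'][:,:,::-1]);print(n,im['camera_matrix'],im['k1'],im['position'],im['rotation'])
    for o in "cup_small cup_medium cup_large row_small row_medium row_large kept_small kept_medium kept_large dropper slide puck_black marker".split():
        print(o,[(round(d['p'],2),[round(float(v),3) for v in d['position']]) for d in manip.recognise(o,im)[:4]])
E
```

```text
pics
0.0 [ 0.16143183 -0.49913867  0.23068893] [-1.79918645e+02  7.35652356e-04  1.79215470e+01] 0.08515726561795614 0.0187
side [[473.98110445   0.         320.15693056]
 [  0.         473.98110445 239.49113937]
 [  0.           0.           1.        ]] 0.008525423721892425 [ 0.44414086 -0.63790659  0.64853845] [ 45.56180189  -0.47216874 -14.26621994]
cup_small [(0.68, [0.606, -0.268, 0.078]), (0.26, [0.551, 0.249, 0.006])]
cup_medium [(0.95, [0.598, -0.286, 0.069]), (0.94, [0.639, -0.36, 0.041]), (0.85, [0.5, -0.278, 0.042]), (0.6, [0.712, -0.286, 0.039])]
cup_large [(0.73, [0.597, 0.236, 0.041]), (0.57, [0.595, -0.29, 0.044])]
row_small [(0.91, [0.541, 0.131, 0.002])]
row_medium [(0.71, [0.551, 0.248, 0.008]), (0.18, [0.742, 0.191, 0.012])]
row_large [(0.74, [0.576, 0.004, 0.006])]
kept_small [(0.56, [0.492, 0.128, 0.043])]
kept_medium [(0.92, [0.597, 0.237, 0.041])]
kept_large [(0.81, [0.525, -0.004, 0.042]), (0.75, [0.595, 0.236, 0.04])]
dropper [(0.86, [0.758, -0.115, 0.044])]
slide [(0.91, [0.395, -0.168, 0.006]), (0.54, [0.776, 0.008, 0.021])]
puck_black [(0.56, [0.577, 0.00
[... 480 characters left out ...]
0.287, 0.044]), (0.7, [0.495, -0.285, 0.044]), (0.69, [0.593, -0.254, 0.065])]
cup_large [(0.49, [0.591, -0.251, 0.046])]
row_small [(0.71, [0.551, 0.135, 0.002]), (0.24, [0.608, -0.271, 0.081])]
row_medium [(0.68, [0.543, 0.249, 0.004])]
row_large [(0.74, [0.582, 0.016, 0.003]), (0.72, [0.605, 0.252, 0.051])]
kept_small [(0.85, [0.496, 0.138, 0.053]), (0.31, [0.751, -0.108, 0.056])]
kept_medium []
kept_large [(0.94, [0.531, 0.01, 0.049])]
dropper [(0.92, [0.756, -0.11, 0.055])]
slide [(0.71, [0.396, -0.156, 0.009])]
puck_black [(0.76, [0.514, -0.112, 0.021]), (0.68, [0.582, 0.015, 0.003]), (0.25, [0.755, -0.106, 0.051]), (0.18, [0.609, -0.271, 0.082])]
marker [(0.78, [0.748, 0.198, 0.016])]
```

View pics/top0.png

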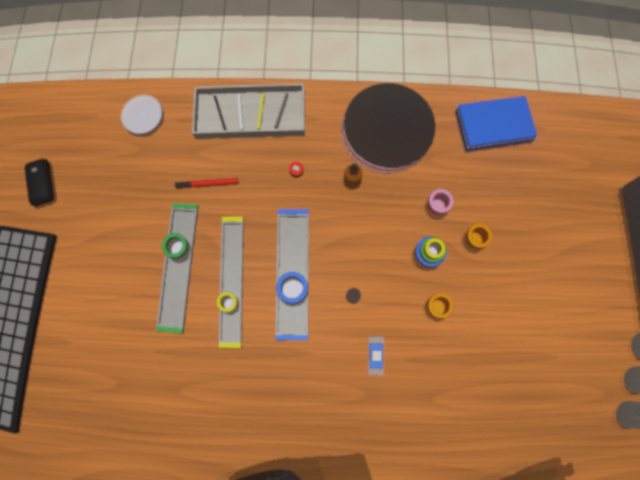

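View pics/side0.png

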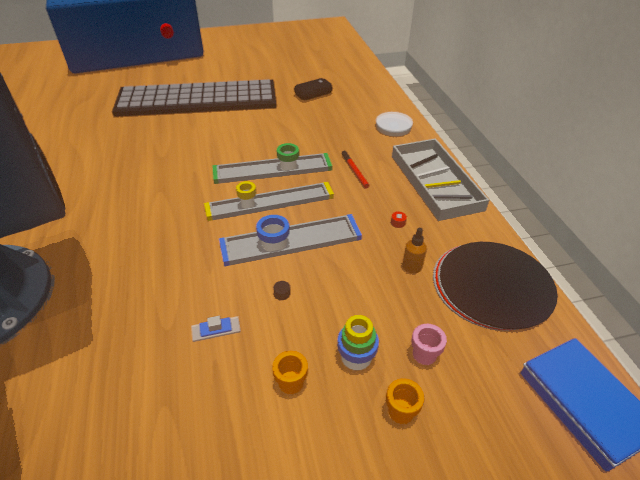

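The nest sits at top (432,252) and side (358,340), the only stack with yellow, green and blue collars. The orange cups at top (440,306) and (479,237) and the pink one at (440,202) are look-alikes. Rows in the top view: medium (177,268), small (231,283), large (293,275).

```bash
cat > h.py <<'E'
import numpy as np,cv2
from scipy.spatial.transform import Rotation as Ro
from scipy.optimize import least_squares
from workcell import manip
HUE={'y':(25,35),'g':(50,85),'b':(100,122)}
def rays(im,px):
    p=cv2.undistortPoints(np.float64(px).reshape(-1,1,2),im['camera_matrix'],np.array([im['k1'],0,0,0.]))[:,0]
    return np.c_[p[:,0],-p[:,1],-np.ones(len(p))]@Ro.from_euler('xyz',im['rotation'],degrees=True).as_matrix().T
def onplane(im,px,z):
    r=rays(im,px);c=np.array(im['position']);return c+r*((z-c[2])/r[:,2])[:,None]
def proj(im,P):
    q=(np.atleast_2d(P)-im['position'])@Ro.from_euler('xyz',im['rotation'],degrees=True).as_matrix()
    u=np.c_[q[:,0],-q[:,1]]/-q[:,2:]; u=u*(1+im['k1']*(u**2).sum(1,keepdims=True))
    K=im['camera_matrix'];return u*[K[0,0],K[1,1]]+[K[0,2],K[1,2]]
def blobs(im,c,amin=15):
    hsv=cv2.cvtColor(im['frame'],cv2.COLOR_RGB2HSV);lo,hi=HUE[c]
    m=cv2.inRange(hsv,(lo,120,60),(hi,255,255))
    n,l,s,ce=cv2.connectedComponentsWithStats(m)
    return [(l==i,s[i],ce[i]) for i in range(1,n) if s[i][4]>=amin]
def hullc(pts):
    h=cv2.convexHull(np.float32(pts));M=cv2.moments(h);return np.array([M['m10']/M['m00'],M['m01']/M['m00']]),M['m00']
def fitcollar(im,mask,R,z0,z1,guess):
    ys,xs=np.nonzero(mask);c,A=hullc(np.c_[xs,ys]);t=np.linspace(0,6.283,60)
    circ=np.c_[np.cos(t),np.sin(t)]*R
    def pr(v): return hullc(np.r_[proj(im,np.c_[circ+v,0*t+z0]),proj(im,np.c_[circ+v,0*t+z1])])
    s=least_squares(lambda v:pr(v)[0]-c,guess,diff_step=1e-3);return s.x,A/pr(s.x)[1]
def near(im,c,P,**k):
    u=proj(im,P)[0];return min(blobs(im,c,**k),key=lambda b:np.hypot(*(b[2]-u)))
E
python3 - <<'E'
from h import *
np.set_printoptions(precision=4,suppress=True)
for n in("top","side"):
    im=manip.get_image(n)
    print(n,'nest',[fitcollar(im,near(im,c,(.605,-.27,z+.009))[0],R,z,z+.018,[.6,-.27]) for c,R,z in(('y',.02,.066),('g',.0255,.048),('b',.031,.03))])
    for c,R,g,r in(('y',.02,[.495,.135],[.545,.133]),('g',.0255,[.6,.243],[.55,.249]),('b',.031,[.53,.005],[.578,.01])):
        print(c,'kept',fitcollar(im,near(im,c,(*g,.043),amin=60)[0],R,.034,.052,g),
         'blobs',[(b[1][4],b[2],onplane(im,b[2],.012)[0,:2]) for b in blobs(im,c) if np.hypot(*(onplane(im,b[2],.012)[0,:2]-r))<.17])
E
```

```text
top nest [(array([ 0.6017, -0.2661]), 0.8965553593318601), (array([0.678 , 0.2306]), 0.09515902056570588), (array([ 0.5973, -0.2569]), 0.4877180135823414)]
y kept (array([0.4887, 0.1348]), 0.8224938190487807) blobs [(np.int32(84), array([232.0119, 218.5476]), array([0.6649, 0.1399])), (np.int32(189), array([226.3492, 302.1058]), array([0.4915, 0.1409])), (np.int32(109), array([229.5963, 344.9817]), array([0.4061, 0.1296]))]
g kept (array([0.5992, 0.2492]), 0.7047426792202061) blobs [(np.int32(66), array([184.3485, 205.5   ]), array([0.6905, 0.2428])), (np.int32(165), array([173.1697, 244.7273]), array([0.606 , 0.2594])), (np.int32(60), array([168.9833, 329.3833]), array([0.432 , 0.2548]))]
b kept (array([0.5213, 0.0086]), 0.8437537368343132) blobs [(np.int32(99), array([292.596 , 211.2727]), array([0.6839, 0.0148])), (np.int32(323), array([291.4861, 287.3901]), array([0.5256, 0.0107])), (np.int32(90), array([291.5, 337. ]), array([0.4264, 0.0069]))]
side nest [(array([ 0.6027, -0.2598]), 0.7043022956023447), (array([ 0.6025, -0.2665]), 0.47300165915863285), (array([ 0.6018, -0.2657]), 0.5573072963081902)]
y kept (array([0.49 , 0.146]), 0.5047161848478566) blobs [(np.int32(111), array([245.3333, 186.7748]), array([0.4924, 0.1859])), (np.int32(60), array([328.1167, 187.7   ]), array([0.6652, 0.1406])), (np.int32(67), array([207.4478, 209.1343]), array([0.4072, 0.1308]))]
g kept (array([0.6007, 0.2593]), 0.49957022768929027) blobs [(np.int32(108), array([287.2685, 149.5833]), array([0.6085, 0.3041])), (np.int32(40), array([327.125, 159.175]), array([0.6904, 0.2439])), (np.int32(46), array([214.4565, 171.8913]), array([0.4328, 0.2555]))]
b kept (array([0.5233, 0.0175]), 0.6549480872094008) blobs [(np.int32(271), array([272.2583, 225.7528]), array([0.5269, 0.05  ])), (np.int32(74), array([353.7838, 224.6081]), array([0.6844, 0.0149])), (np.int32(103), array([223.4757, 249.1942]), array([0.4268, 0.008 ]))]
```

>>> step_arm:
  targets:
    - {"wz":6}
    - {"wz":6}
    - {"wz":5.9}

```text
schema error: expected keys wx, wy, wz, x, y, z, claw
```

>>> step_arm:
  targets:
    - {"wx":0,"wy":0,"wz":6,"x":0,"y":0,"z":0,"claw":8.5}
    - {"wx":0,"wy":0,"wz":6,"x":0,"y":0,"z":0,"claw":8.5}
    - {"wx":0,"wy":0,"wz":5.9,"x":0,"y":0,"z":0,"claw":8.5}
    - {"wx":0,"wy":0,"wz":0,"x":3.6,"y":-1.8,"z":0,"claw":8.5}
    - {"wx":0,"wy":0,"wz":0,"x":3.6,"y":-1.8,"z":0,"claw":8.5}

```text
time: 2.0
position: [0.2337, -0.4634, 0.2312]
ee_rot: [180.0, -0.0, -0.2]
ft_force: [0.2, -0.2, 0.1]
width: 0.0851
grip_force: 0.0
```

>>> step_arm:
  targets:
    - {"wx":0,"wy":0,"wz":0,"x":3.6,"y":-1.8,"z":0,"claw":8.5}
    - {"wx":0,"wy":0,"wz":0,"x":3.6,"y":-1.8,"z":0,"claw":8.5}
    - {"wx":0,"wy":0,"wz":0,"x":3.6,"y":-1.8,"z":0,"claw":8.5}
    - {"wx":0,"wy":0,"wz":0,"x":3.6,"y":-1.8,"z":0,"claw":8.5}
    - {"wx":0,"wy":0,"wz":0,"x":3.6,"y":-1.8,"z":0,"claw":8.5}

```text
time: 2.5
position: [0.4149, -0.3724, 0.2314]
ee_rot: [180.0, -0.0, 0.0]
ft_force: [0.6, -1.1, -0.2]
width: 0.0848
grip_force: 0.0
```

Run:
```python
from h import *
s=manip.read_state();print(s['time'],s['position'],s['ee_rot'])
im=manip.get_image('side');t=manip.get_image('top')
# model overlay on enlarged crop for hypothesis
out=[]
for i in(im,t):
    f=i['frame'][:,:,::-1].copy();u=proj(i,(.602,-.266,.04))[0].astype(int);x0,y0=u-40
    f=cv2.resize(f[y0:y0+80,x0:x0+80],(400,400),interpolation=cv2.INTER_CUBIC)
    a=np.linspace(0,6.283,80)
    for R,z in((.02,.084),(.0255,.066),(.031,.048),(.024,0)):
        p=(proj(i,np.c_[.602+R*np.cos(a),-.266+R*np.sin(a),0*a+z])-[x0,y0]+.5)*5
        cv2.polylines(f,[p.astype(np.int32)],True,(0,0,0),1)
    out.append(f)
cv2.imwrite('pics/ov.png',np.hstack(out))
```

```text
2.5 [ 0.41490016 -0.37242963  0.23140238] [ 1.79990608e+02 -8.77765221e-03  2.49566912e-02]
```

View pics/ov.png

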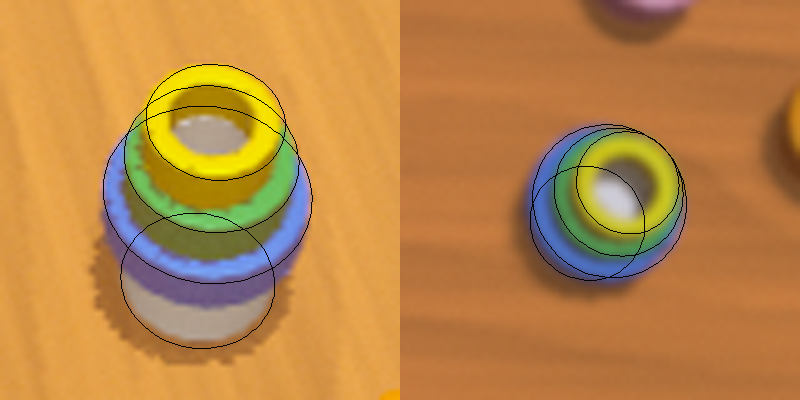

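The overlay fits in both views, with the yellow ring centred at about (215,122) on the side crop and (627,183) on the top crop. The nest is at (0.602, -0.266) and it is the yellow/green/blue stack.

>>> step_arm:
  targets:
    - {"wx":0,"wy":0,"wz":0,"x":3.75,"y":-2.13,"z":0,"claw":8.5}
    - {"wx":0,"wy":0,"wz":0,"x":3.75,"y":-2.13,"z":0,"claw":8.5}
    - {"wx":0,"wy":0,"wz":0,"x":3.75,"y":-2.13,"z":0,"claw":8.5}
    - {"wx":0,"wy":0,"wz":0,"x":3.75,"y":-2.13,"z":0,"claw":8.5}
    - {"wx":0,"wy":0,"wz":0,"x":3.7,"y":-2.13,"z":0,"claw":8.5}

```text
time: 3.1
position: [0.6015, -0.2662, 0.2313]
ee_rot: [180.0, 0.0, -0.0]
ft_force: [0.7, -0.7, 0.7]
width: 0.0851
grip_force: 0.0
```

>>> step_arm:
  targets:
    - {"wx":0,"wy":0,"wz":0,"x":0,"y":0,"z":4,"claw":8.5}
    - {"wx":0,"wy":0,"wz":0,"x":0,"y":0,"z":4,"claw":8.5}
    - {"wx":0,"wy":0,"wz":0,"x":0,"y":0,"z":4,"claw":8.5}
    - {"wx":0,"wy":0,"wz":0,"x":0,"y":0,"z":0,"claw":8.5}
    - {"wx":0,"wy":0,"wz":0,"x":0,"y":0,"z":0,"claw":8.5}

```text
time: 3.6
position: [0.6001, -0.2671, 0.1117]
ee_rot: [-180.0, 0.1, 0.0]
ft_force: [0.7, -0.1, 0.5]
width: 0.0851
grip_force: 0.0
```

>>> step_arm:
  targets:
    - {"wx":0,"wy":0,"wz":0,"x":0.15,"y":-0.1,"z":2.1,"claw":8.5}
    - {"wx":0,"wy":0,"wz":0,"x":0,"y":0,"z":2.1,"claw":6}
    - {"wx":0,"wy":0,"wz":0,"x":0,"y":0,"z":0,"claw":5}
    - {"wx":0,"wy":0,"wz":0,"x":0,"y":0,"z":0,"claw":5}
    - {"wx":0,"wy":0,"wz":0,"x":0,"y":0,"z":0,"claw":5}

```text
time: 4.1
position: [0.6031, -0.2665, 0.0718]
ee_rot: [179.9, -0.2, 0.0]
ft_force: [-0.4, -0.2, 0.4]
width: 0.0504
grip_force: 0.0
```

Run:
```python
from h import *
s=manip.read_state();print(s['time'],s['position'],s['width'])
i=manip.get_image('side');u=proj(i,(.602,-.266,.09))[0].astype(int)
x0,y0=u-[60,60];f=i['frame'][y0:y0+120,x0:x0+120,::-1]
cv2.imwrite('pics/g1.png',cv2.resize(f,(600,600),interpolation=cv2.INTER_CUBIC))
```

```text
4.1 [ 0.60310652 -0.26649747  0.07175685] 0.05037361387095826
```

View pics/g1.png

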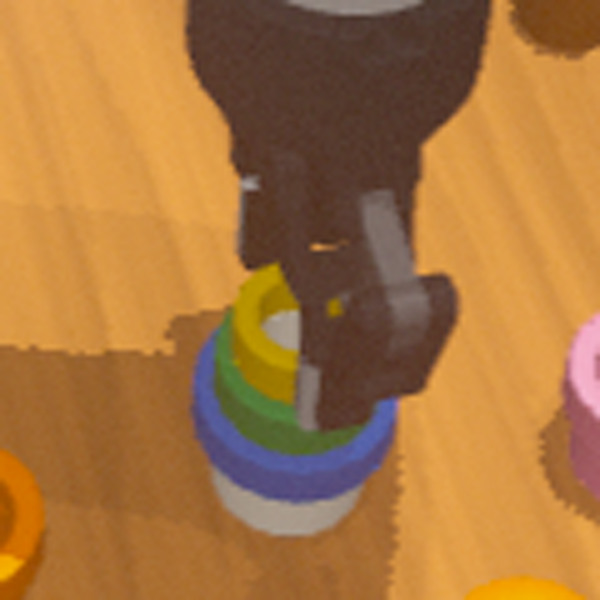

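Run:
```python
from h import *
s=manip.read_state();p=s['position']
i=manip.get_image('side');u=proj(i,(.602,-.266,.09))[0].astype(int)
x0,y0=u-[60,60];f=cv2.resize(i['frame'][y0:y0+120,x0:x0+120,::-1],(600,600),interpolation=cv2.INTER_CUBIC)
def L(P,c): cv2.polylines(f,[((proj(i,np.array(P))-[x0,y0]+.5)*5).astype(np.int32)],True,c,1)
x,y,z=p
L([(x,y,z),(x,y,z+.1)],(255,255,255))
for sg in(1,-1):
    yy=y+sg*.0252
    L([(x-.011,yy,z),(x+.011,yy,z),(x+.011,yy,z+.038),(x-.011,yy,z+.038)],(255,0,255) if sg<0 else (255,255,0))
a=np.linspace(0,6.283,60);L(np.c_[.602+.02*np.cos(a),-.266+.02*np.sin(a),0*a+.084],(0,0,0))
cv2.imwrite('pics/g2.png',f)
```

```text
(no output)
```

View pics/g2.png

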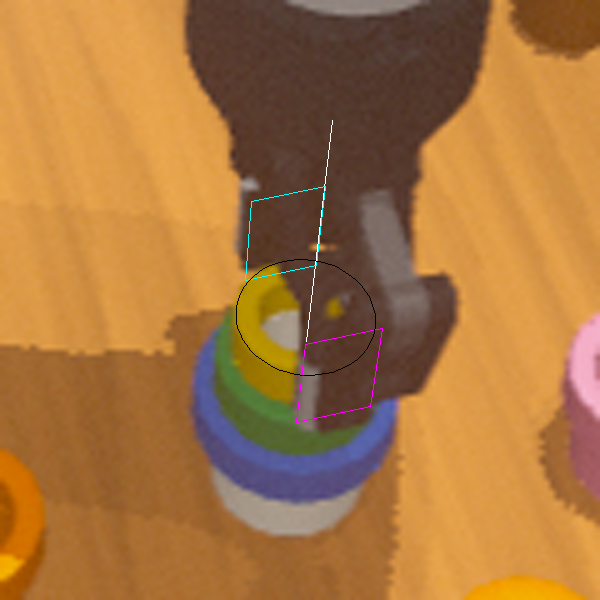

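The fingers agree with the model: the near pad is at (340,375) and straddles the yellow collar. Closing now.

>>> step_arm:
  targets:
    - {"wx":0,"wy":0,"wz":0,"x":-0.15,"y":0,"z":0.1,"claw":4.4}
    - {"wx":0,"wy":0,"wz":0,"x":0,"y":0,"z":0,"claw":3.6}
    - {"wx":0,"wy":0,"wz":0,"x":0,"y":0,"z":0,"claw":3}
    - {"wx":0,"wy":0,"wz":0,"x":0,"y":0,"z":0,"claw":3}
    - {"wx":0,"wy":0,"wz":0,"x":0,"y":0,"z":0,"claw":3}

```text
time: 4.7
position: [0.6008, -0.2661, 0.0694]
ee_rot: [180.0, -0.1, 0.0]
ft_force: [-1.0, 0.5, 6.7]
width: 0.0375
grip_force: 60.5
```

>>> step_arm:
  targets:
    - {"wx":0,"wy":0,"wz":0,"x":0,"y":0,"z":0,"claw":3}
    - {"wx":0,"wy":0,"wz":0,"x":0,"y":0,"z":0,"claw":3}
    - {"wx":0,"wy":0,"wz":0,"x":0,"y":0,"z":-0.5,"claw":3}
    - {"wx":0,"wy":0,"wz":0,"x":0,"y":0,"z":-0.5,"claw":3}
    - {"wx":0,"wy":0,"wz":0,"x":0,"y":0,"z":0,"claw":3}

```text
time: 5.2
position: [0.6008, -0.266, 0.0792]
ee_rot: [180.0, -0.1, 0.0]
ft_force: [0.0, 0.4, -0.3]
width: 0.0373
grip_force: 60.0
```

>>> step_arm:
  targets:
    - {"wx":0,"wy":0,"wz":0,"x":0,"y":0,"z":-1,"claw":3}
    - {"wx":0,"wy":0,"wz":0,"x":0,"y":0,"z":-1,"claw":3}
    - {"wx":0,"wy":0,"wz":0,"x":0,"y":0,"z":-1.5,"claw":3}
    - {"wx":0,"wy":0,"wz":0,"x":0,"y":0,"z":-1.5,"claw":3}
    - {"wx":0,"wy":0,"wz":0,"x":0,"y":0,"z":0,"claw":3}

```text
time: 5.7
position: [0.6018, -0.2664, 0.1312]
ee_rot: [179.9, -0.2, 0.0]
ft_force: [0.7, -0.7, 0.0]
width: 0.0373
grip_force: 60.1
```

Run:
```python
from h import *
s=manip.read_state();print(s['time'],s['position'],s['width'])
i=manip.get_image('side');u=proj(i,(.602,-.266,.09))[0].astype(int)
x0,y0=u-[60,60];f=cv2.resize(i['frame'][y0:y0+120,x0:x0+120,::-1],(600,600),interpolation=cv2.INTER_CUBIC)
a=np.linspace(0,6.283,60)
x,y,z=s['position']
for X,Y,R,zz in((.601,-.266,.0255,.066),(.601,-.266,.031,.048),(.601,-.266,.024,0),(x,y,.014,z-.0694+.036),(x,y,.02,z-.0694+.066)):
    cv2.polylines(f,[((proj(i,np.c_[X+R*np.cos(a),Y+R*np.sin(a),0*a+zz])-[x0,y0]+.5)*5).astype(np.int32)],True,(0,0,0),1)
cv2.imwrite('pics/l1.png',f)
```

```text
5.7 [ 0.60175554 -0.26637259  0.13116551] 0.03726524279021126
```

View pics/l1.png

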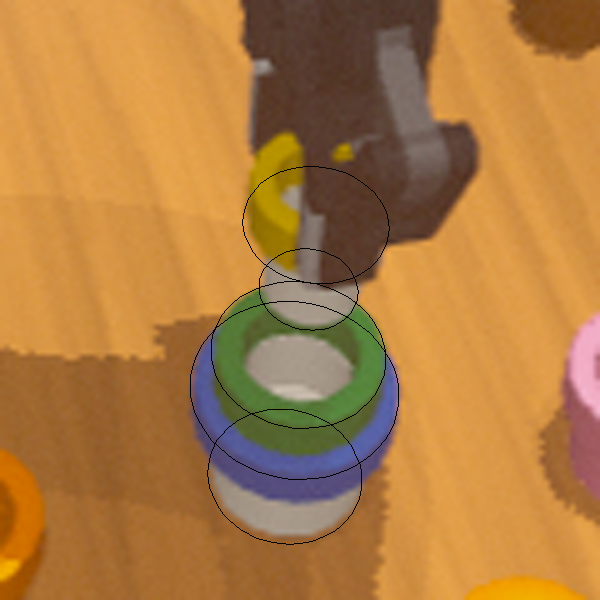

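The yellow cup hangs clear at (310,290). Green and blue still stand nested at (298,355), on the model rings.

>>> step_arm:
  targets:
    - {"wx":0,"wy":0,"wz":0,"x":-0.1,"y":-2,"z":-1,"claw":3}
    - {"wx":0,"wy":0,"wz":0,"x":-0.2,"y":-4.0,"z":0,"claw":3}
    - {"wx":0,"wy":0,"wz":0,"x":-0.2,"y":-4.0,"z":0,"claw":3}
    - {"wx":0,"wy":0,"wz":0,"x":-0.2,"y":-4.0,"z":0,"claw":3}
    - {"wx":0,"wy":0,"wz":0,"x":-0.2,"y":-4.0,"z":0,"claw":3}

```text
time: 6.25
position: [0.5905, -0.0836, 0.138]
ee_rot: [-180.0, 0.1, 0.0]
ft_force: [0.3, -0.2, -0.2]
width: 0.0374
grip_force: 60.1
```

>>> step_arm:
  targets:
    - {"wx":0,"wy":0,"wz":0,"x":-0.2,"y":-4.0,"z":0,"claw":3}
    - {"wx":0,"wy":0,"wz":0,"x":-0.2,"y":-4.0,"z":0,"claw":3}
    - {"wx":0,"wy":0,"wz":0,"x":-0.2,"y":-4.0,"z":0,"claw":3}
    - {"wx":0,"wy":0,"wz":0,"x":-0.2,"y":-4.0,"z":0,"claw":3}
    - {"wx":0,"wy":0,"wz":0,"x":-0.2,"y":-4.0,"z":0,"claw":3}

```text
time: 6.75
position: [0.5803, 0.0639, 0.1398]
ee_rot: [-177.5, 0.1, 5.0]
ft_force: [0.4, 0.5, -0.7]
width: 0.0372
grip_force: 60.1
```

>>> step_arm:
  targets:
    - {"wx":0,"wy":0,"wz":0,"x":0,"y":-2.3,"z":2,"claw":3}
    - {"wx":0,"wy":0,"wz":0,"x":0,"y":0,"z":2,"claw":3}
    - {"wx":0,"wy":0,"wz":0,"x":0,"y":0,"z":2,"claw":3}
    - {"wx":0,"wy":0,"wz":0,"x":0,"y":0,"z":0,"claw":3}
    - {"wx":0,"wy":0,"wz":0,"x":0,"y":0,"z":0,"claw":3}

```text
time: 7.25
position: [0.5797, 0.0764, 0.0812]
ee_rot: [-177.0, 0.1, 6.0]
ft_force: [0.0, 0.8, -0.0]
width: 0.0376
grip_force: 60.2
```

Run:
```python
from h import *
s=manip.read_state();print(s['qpos'],s['position'],s['ee_rot'])
```

```text
[  5.95278615  24.40738537  -7.79555891  57.8794116    2.97097607
 179.95420968] [0.57966113 0.07642962 0.081169  ] [-1.77028959e+02  7.99825372e-02  5.99851497e+00]
```

>>> step_arm:
  targets:
    - {"wx":0,"wy":0,"wz":-8,"x":0,"y":0,"z":-1,"claw":3}
    - {"wx":0,"wy":0,"wz":-8,"x":0,"y":0,"z":0,"claw":3}
    - {"wx":0,"wy":0,"wz":-8,"x":0,"y":0,"z":0,"claw":3}
    - {"wx":-3,"wy":0,"wz":0,"x":0,"y":0,"z":0,"claw":3}
    - {"wx":0,"wy":0,"wz":0,"x":0,"y":0,"z":0,"claw":3}

```text
time: 7.75
position: [0.5803, 0.0763, 0.0925]
ee_rot: [179.6, -1.3, 30.0]
ft_force: [-0.3, 1.1, -0.3]
width: 0.0373
grip_force: 60.2
```

```bash
cat >> h.py <<'E'
def go(x,y,z):
    s=manip.read_state();R=Ro.from_euler('xyz',s['ee_rot'],degrees=True)
    d=R.inv().apply(np.array([x,y,z])-s['position'])*100
    t=(R.inv()*Ro.from_euler('xyz',[180,0,30],degrees=True)).as_rotvec(degrees=True)
    print('t',s['time'],'pos',np.round(s['position'],4),'rpy',np.round(s['ee_rot'],2),'w',round(s['width'],4),'shift cm',np.round(d,2),'turn',np.round(t,2))
E
python3 -c "
from h import *
go(.585,.1371,.06)"
```

```text
t 7.75 pos [0.5803 0.0763 0.0925] rpy [179.64  -1.28  29.99] w 0.0373 shift cm [ 3.37 -5.05  3.29] turn [ 0.36 -1.28 -0.01]
```

>>> step_arm:
  targets:
    - {"wx":0.4,"wy":-1.3,"wz":0,"x":1.0,"y":-1.5,"z":0,"claw":3}
    - {"wx":0,"wy":0,"wz":0,"x":1.2,"y":-1.8,"z":0,"claw":3}
    - {"wx":0,"wy":0,"wz":0,"x":1.2,"y":-1.7,"z":0,"claw":3}
    - {"wx":0,"wy":0,"wz":0,"x":0,"y":0,"z":1.5,"claw":3}
    - {"wx":0,"wy":0,"wz":0,"x":0,"y":0,"z":1.5,"claw":3}

```text
time: 8.25
position: [0.5852, 0.1372, 0.062]
ee_rot: [-179.8, 0.0, 30.0]
ft_force: [-0.1, -0.5, -0.7]
width: 0.0375
grip_force: 60.2
```

>>> step_arm:
  targets:
    - {"wx":0,"wy":0,"wz":0,"x":0,"y":0,"z":0,"claw":3}
    - {"wx":0,"wy":0,"wz":0,"x":0,"y":0,"z":0,"claw":3}

```text
time: 8.45
position: [0.5845, 0.1362, 0.0618]
ee_rot: [-179.8, 0.1, 29.9]
ft_force: [0.8, 0.3, 0.8]
width: 0.0376
grip_force: 60.2
```

Run:
```python
from h import *
go(.585,.1371,.038)
a=np.linspace(0,6.283,60);out=[]
s=manip.read_state();x,y,z=s['position']
for n in('side','top'):
    i=manip.get_image(n);u=proj(i,(.565,.13,.04))[0].astype(int)
    x0,y0=u-[50,50];f=cv2.resize(i['frame'][y0:y0+100,x0:x0+100,::-1],(400,400),interpolation=cv2.INTER_CUBIC)
    def L(P): cv2.polylines(f,[((proj(i,np.array(P))-[x0,y0]+.5)*4).astype(np.int32)],True,(0,0,0),1)
    L(np.c_[x+.014*np.cos(a),y+.014*np.sin(a),0*a+z-.0334])
    d=np.array([.2584,.010]);d/=np.hypot(*d);nn=np.array([-d[1],d[0]])
    for hl,hw,zz in((.134,.022,.012),(.12,.018,.004)):
        L([np.r_[np.array([.5358,.1352])+k*hl*d+m*hw*nn,zz] for k,m in((1,1),(1,-1),(-1,-1),(-1,1))])
    out.append(f)
cv2.imwrite('pics/p1.png',np.hstack(out))
```

```text
t 8.45 pos [0.5845 0.1362 0.0618] rpy [-1.7985e+02  1.2000e-01  2.9950e+01] w 0.0376 shift cm [ 0.09 -0.05  2.38] turn [-0.15  0.12 -0.05]
```

View pics/p1.png

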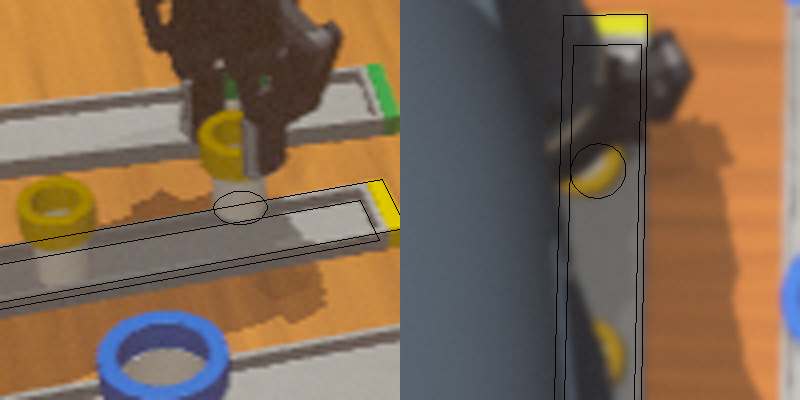

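The model rectangle lies on the yellow-ended row, and the cup's base at (240,208) is over the floor. Lowering.

>>> step_arm:
  targets:
    - {"wx":0,"wy":0,"wz":0,"x":0.1,"y":-0.05,"z":1,"claw":3}
    - {"wx":0,"wy":0,"wz":0,"x":0,"y":0,"z":0.8,"claw":3}
    - {"wx":0,"wy":0,"wz":0,"x":0,"y":0,"z":0.4,"claw":3}
    - {"wx":0,"wy":0,"wz":0,"x":0,"y":0,"z":0.2,"claw":3}
    - {"wx":0,"wy":0,"wz":0,"x":0,"y":0,"z":0,"claw":3}

```text
time: 9.05
position: [0.5844, 0.1372, 0.0375]
ee_rot: [-179.9, 0.2, 30.0]
ft_force: [-2.9, -1.2, 7.0]
width: 0.0373
grip_force: 60.9
```

>>> step_arm:
  targets:
    - {"wx":0,"wy":0,"wz":0,"x":0,"y":0,"z":0,"claw":4.2}
    - {"wx":0,"wy":0,"wz":0,"x":0,"y":0,"z":0,"claw":5.5}
    - {"wx":0,"wy":0,"wz":0,"x":0,"y":0,"z":0,"claw":7}
    - {"wx":0,"wy":0,"wz":0,"x":0,"y":0,"z":0,"claw":7}
    - {"wx":0,"wy":0,"wz":0,"x":0,"y":0,"z":-1,"claw":7}

```text
time: 9.55
position: [0.5839, 0.137, 0.0462]
ee_rot: [-179.8, 0.3, 30.0]
ft_force: [0.3, -0.2, -0.7]
width: 0.0702
grip_force: 0.0
```

>>> step_arm:
  targets:
    - {"wx":0,"wy":0,"wz":0,"x":0,"y":0,"z":-2,"claw":8}
    - {"wx":0,"wy":0,"wz":0,"x":0,"y":0,"z":-3,"claw":8.5}
    - {"wx":0,"wy":0,"wz":0,"x":0,"y":0,"z":-4,"claw":8.5}
    - {"wx":0,"wy":0,"wz":0,"x":-0.8,"y":1.6,"z":0,"claw":8.5}
    - {"wx":0,"wy":0,"wz":0,"x":-1.8,"y":3.4,"z":0,"claw":8.5}

```text
time: 10.05
position: [0.5887, 0.0821, 0.139]
ee_rot: [-179.9, -0.1, 30.2]
ft_force: [0.3, -0.1, -0.5]
width: 0.0847
grip_force: 0.0
```

Run:
```python
from h import *
go(.601,-.266,.13)
i=manip.get_image('side')
print([fitcollar(i,b[0],.02,.034,.052,[.58,.137])+(b[1][4],) for b in blobs(i,'y',40)])
for n in('cup_small','kept_small'):print([(round(d['p'],2),np.round(d['position'],3)) for d in manip.recognise(n,i)])
```

```text
t 10.05 pos [0.5887 0.0821 0.139 ] rpy [-1.7994e+02 -8.0000e-02  3.0180e+01] w 0.0847 shift cm [-16.44  30.71   0.85] turn [-0.06 -0.08  0.18]
[(array([0.58649212, 0.15366171]), 0.33853376860842316, np.int32(54)), (array([0.89188035, 0.06259712]), 0.2229293644822981, np.int32(79)), (array([0.48963311, 0.14527822]), 0.46382783358539525, np.int32(94)), (array([0.65449688, 0.10207412]), 0.1591920388200858, np.int32(61)), (array([0.40928942, 0.09545987]), 0.11017731855275593, np.int32(49)), (array([ 0.61028172, -0.24511618]), 0.25674089559608326, np.int32(99)), (array([ 0.58612548, -0.26916748]), 0.09737700330641824, np.int32(62))]
[(0.82, array([0.588, 0.122, 0.039]))]
[(0.68, array([0.493, 0.123, 0.043]))]
```

>>> step_arm:
  targets:
    - {"wx":0,"wy":0,"wz":0,"x":-1.83,"y":3.41,"z":0,"claw":8.5}
    - {"wx":0,"wy":0,"wz":0,"x":-1.83,"y":3.41,"z":0,"claw":8.5}
    - {"wx":0,"wy":0,"wz":0,"x":-1.83,"y":3.41,"z":0,"claw":8.5}
    - {"wx":0,"wy":0,"wz":0,"x":-1.83,"y":3.41,"z":0,"claw":8.5}
    - {"wx":0,"wy":0,"wz":0,"x":-1.83,"y":3.41,"z":0,"claw":8.5}

```text
time: 10.7
position: [0.5935, -0.1135, 0.137]
ee_rot: [-179.9, 0.1, 30.0]
ft_force: [-0.1, 0.7, 0.2]
width: 0.085
grip_force: 0.0
```

>>> step_arm:
  targets:
    - {"wx":0,"wy":0,"wz":0,"x":-1.83,"y":3.41,"z":0,"claw":8.5}
    - {"wx":0,"wy":0,"wz":0,"x":-1.83,"y":3.41,"z":0,"claw":8.5}
    - {"wx":0,"wy":0,"wz":0,"x":-1.83,"y":3.41,"z":0,"claw":8.5}
    - {"wx":0,"wy":0,"wz":0,"x":-1.8,"y":3.4,"z":0,"claw":8.5}
    - {"wx":0,"wy":0,"wz":0,"x":0,"y":0,"z":2,"claw":8.5}

```text
time: 11.2
position: [0.6, -0.2718, 0.1186]
ee_rot: [179.8, -0.0, 29.8]
ft_force: [1.1, 0.1, 0.2]
width: 0.0852
grip_force: 0.0
```

Run:
```python
from h import *
go(.601,-.266,.0514)
```

```text
t 11.2 pos [ 0.6    -0.2718  0.1186] rpy [ 1.7984e+02 -1.0000e-02  2.9770e+01] w 0.0852 shift cm [ 0.37 -0.47  6.72] turn [ 0.16 -0.01 -0.23]
```

>>> step_arm:
  targets:
    - {"wx":0,"wy":0,"wz":-0.2,"x":0.35,"y":-0.45,"z":0,"claw":8.5}
    - {"wx":0,"wy":0,"wz":0,"x":0,"y":0,"z":2.5,"claw":8.5}
    - {"wx":0,"wy":0,"wz":0,"x":0,"y":0,"z":2.5,"claw":8.5}
    - {"wx":0,"wy":0,"wz":0,"x":0,"y":0,"z":1.7,"claw":6.2}
    - {"wx":0,"wy":0,"wz":0,"x":0,"y":0,"z":0,"claw":6.2}

```text
time: 11.7
position: [0.5979, -0.2591, 0.048]
ee_rot: [-179.7, 0.3, 30.3]
ft_force: [0.5, -0.8, 0.5]
width: 0.0621
grip_force: 0.2
```

Run:
```python
from h import *
go(.601,-.266,.0514)
```

```text
t 11.7 pos [ 0.5979 -0.2591  0.048 ] rpy [-179.68    0.27   30.29] w 0.0621 shift cm [-0.08  0.75 -0.35] turn [-0.32  0.27  0.29]
```

>>> step_arm:
  targets:
    - {"wx":0,"wy":0,"wz":0,"x":0,"y":0,"z":-0.6,"claw":7}
    - {"wx":0,"wy":0,"wz":0,"x":0,"y":0,"z":0,"claw":7}
    - {"wx":0,"wy":0,"wz":0,"x":0,"y":0,"z":0,"claw":7}

```text
time: 12.0
position: [0.6, -0.2614, 0.0576]
ee_rot: [-180.0, 0.0, 30.2]
ft_force: [0.2, 0.7, -0.2]
width: 0.0703
grip_force: 0.0
```

Run:
```python
from h import *
go(.601,-.266,.0514)
i=manip.get_image('side');u=proj(i,(.602,-.266,.06))[0].astype(int)
x0,y0=u-[60,60];f=cv2.resize(i['frame'][y0:y0+120,x0:x0+120,::-1],(600,600),interpolation=cv2.INTER_CUBIC)
a=np.linspace(0,6.283,60)
for X,Y,R,zz in((.601,-.266,.0255,.066),(.601,-.266,.031,.048),(.601,-.266,.024,0)):
    cv2.polylines(f,[((proj(i,np.c_[X+R*np.cos(a),Y+R*np.sin(a),0*a+zz])-[x0,y0]+.5)*5).astype(np.int32)],True,(0,0,0),1)
cv2.imwrite('pics/g3.png',f)
```

```text
t 12.0 pos [ 0.6    -0.2614  0.0576] rpy [-1.800e+02  4.000e-02  3.021e+01] w 0.0703 shift cm [-0.15  0.45  0.62] turn [-0.    0.04  0.21]
```

View pics/g3.png

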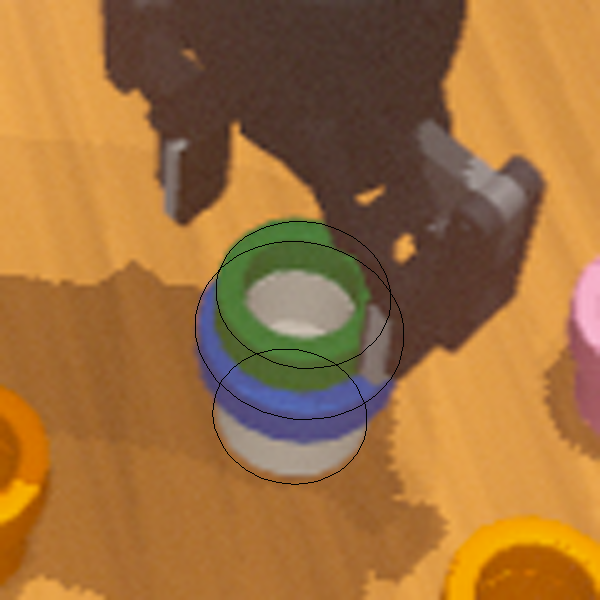

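The green ring is at (295,290), within about 1 mm of the model; the nest stands untouched between the fingers.

>>> step_arm:
  targets:
    - {"wx":0,"wy":0,"wz":0.2,"x":-0.2,"y":0.35,"z":0,"claw":7}
    - {"wx":0,"wy":0,"wz":0,"x":0,"y":0,"z":0.5,"claw":7}
    - {"wx":0,"wy":0,"wz":0,"x":0,"y":0,"z":0,"claw":7}
    - {"wx":0,"wy":0,"wz":0,"x":0,"y":0,"z":0,"claw":7}

```text
time: 12.45
position: [0.5988, -0.2654, 0.0504]
ee_rot: [-179.8, 0.2, 30.0]
ft_force: [0.2, -0.9, 0.5]
width: 0.0699
grip_force: 0.0
```

Run:
```python
from h import *
go(.600,-.265,.0514)
```

```text
t 12.45 pos [ 0.5988 -0.2654  0.0504] rpy [-1.7985e+02  1.6000e-01  2.9970e+01] w 0.0699 shift cm [ 0.13  0.02 -0.1 ] turn [-0.15  0.16 -0.03]
```

>>> step_arm:
  targets:
    - {"wx":0,"wy":0,"wz":0,"x":0.1,"y":0,"z":-0.15,"claw":5.6}
    - {"wx":0,"wy":0,"wz":0,"x":0,"y":0,"z":0,"claw":4.8}
    - {"wx":0,"wy":0,"wz":0,"x":0,"y":0,"z":0,"claw":4}
    - {"wx":0,"wy":0,"wz":0,"x":0,"y":0,"z":0,"claw":4}
    - {"wx":0,"wy":0,"wz":0,"x":0,"y":0,"z":0,"claw":4}

```text
time: 12.95
position: [0.6003, -0.2651, 0.053]
ee_rot: [-179.9, 0.1, 30.0]
ft_force: [-0.1, 0.2, 5.9]
width: 0.0478
grip_force: 61.3
```

>>> step_arm:
  targets:
    - {"wx":0,"wy":0,"wz":0,"x":0,"y":0,"z":0,"claw":4}
    - {"wx":0,"wy":0,"wz":0,"x":0,"y":0,"z":-0.5,"claw":4}
    - {"wx":0,"wy":0,"wz":0,"x":0,"y":0,"z":-0.5,"claw":4}
    - {"wx":0,"wy":0,"wz":0,"x":0,"y":0,"z":0,"claw":4}

```text
time: 13.35
position: [0.6003, -0.265, 0.0631]
ee_rot: [-179.9, 0.1, 30.0]
ft_force: [0.4, -0.6, 0.5]
width: 0.0483
grip_force: 61.8
```

>>> step_arm:
  targets:
    - {"wx":0,"wy":0,"wz":0,"x":0,"y":0,"z":-1,"claw":4}
    - {"wx":0,"wy":0,"wz":0,"x":0,"y":0,"z":-1.5,"claw":4}
    - {"wx":0,"wy":0,"wz":0,"x":0,"y":0,"z":-2,"claw":4}
    - {"wx":0,"wy":0,"wz":0,"x":0,"y":0,"z":-2,"claw":4}
    - {"wx":0,"wy":0,"wz":0,"x":0,"y":0,"z":-1,"claw":4}

```text
time: 13.85
position: [0.6008, -0.2652, 0.1396]
ee_rot: [-180.0, 0.1, 30.0]
ft_force: [1.1, 0.9, 0.3]
width: 0.0478
grip_force: 61.8
```

>>> step_arm:
  targets:
    - {"wx":0,"wy":0,"wz":0,"x":0,"y":0,"z":0,"claw":4}
    - {"wx":0,"wy":0,"wz":0,"x":0,"y":0,"z":0,"claw":4}

```text
time: 14.05
position: [0.6, -0.2649, 0.1369]
ee_rot: [-179.9, 0.1, 30.0]
ft_force: [-0.3, 0.8, -1.0]
width: 0.0483
grip_force: 61.8
```

Run:
```python
from h import *
go(.507,.2517,.137)
i=manip.get_image('side');u=proj(i,(.602,-.266,.09))[0].astype(int)
x0,y0=u-[60,60];f=cv2.resize(i['frame'][y0:y0+120,x0:x0+120,::-1],(600,600),interpolation=cv2.INTER_CUBIC)
a=np.linspace(0,6.283,60);x,y,z=manip.read_state()['position']
for X,Y,R,zz in((x,y,.019,z-.035),(.600,-.265,.031,.048),(.600,-.265,.024,0)):
    cv2.polylines(f,[((proj(i,np.c_[X+R*np.cos(a),Y+R*np.sin(a),0*a+zz])-[x0,y0]+.5)*5).astype(np.int32)],True,(0,0,0),1)
cv2.imwrite('pics/l2.png',f)
```

```text
t 14.05 pos [ 0.6    -0.2649  0.1369] rpy [-1.7986e+02  1.4000e-01  2.9990e+01] w 0.0483 shift cm [ 17.76 -49.39   0.06] turn [-0.14  0.14 -0.01]
```

View pics/l2.png

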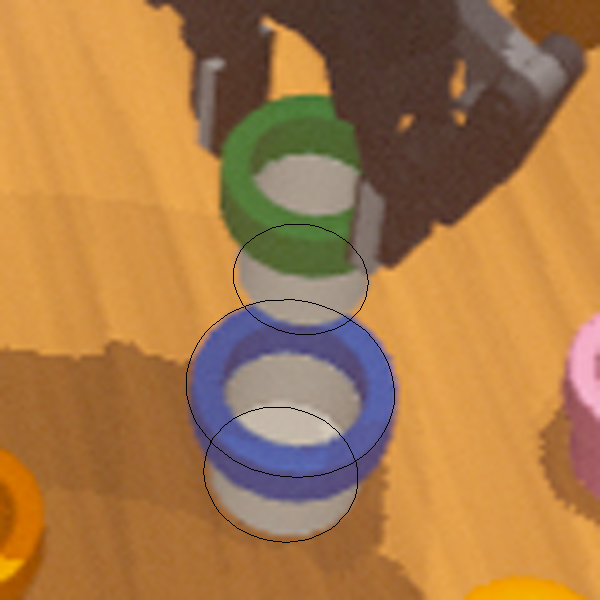

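The green cup hangs clear at (303,290) and the blue one still stands at (292,400). Carrying it to the green row.

>>> step_arm:
  targets:
    - {"wx":0,"wy":0,"wz":0,"x":0.74,"y":-2.06,"z":-0.5,"claw":4}
    - {"wx":0,"wy":0,"wz":0,"x":1.48,"y":-4.11,"z":0,"claw":4}
    - {"wx":0,"wy":0,"wz":0,"x":1.48,"y":-4.11,"z":0,"claw":4}
    - {"wx":0,"wy":0,"wz":0,"x":1.48,"y":-4.11,"z":0,"claw":4}
    - {"wx":0,"wy":0,"wz":0,"x":1.48,"y":-4.11,"z":0,"claw":4}

```text
time: 14.6
position: [0.564, -0.0691, 0.1419]
ee_rot: [-179.8, 0.2, 30.0]
ft_force: [1.0, 0.9, -0.1]
width: 0.0481
grip_force: 61.9
```

>>> step_arm:
  targets:
    - {"wx":0,"wy":0,"wz":0,"x":1.48,"y":-4.11,"z":0,"claw":4}
    - {"wx":0,"wy":0,"wz":0,"x":1.48,"y":-4.11,"z":0,"claw":4}
    - {"wx":0,"wy":0,"wz":0,"x":1.48,"y":-4.11,"z":0,"claw":4}
    - {"wx":0,"wy":0,"wz":0,"x":1.48,"y":-4.11,"z":0,"claw":4}
    - {"wx":0,"wy":0,"wz":0,"x":1.48,"y":-4.11,"z":0,"claw":4}

```text
time: 15.1
position: [0.5251, 0.1456, 0.1423]
ee_rot: [-179.9, 0.2, 30.0]
ft_force: [0.4, -0.2, -0.9]
width: 0.0476
grip_force: 61.9
```

>>> step_arm:
  targets:
    - {"wx":0,"wy":0,"wz":0,"x":1.48,"y":-4.11,"z":0,"claw":4}
    - {"wx":0,"wy":0,"wz":0,"x":1.48,"y":-4.11,"z":0,"claw":4}
    - {"wx":0,"wy":0,"wz":0,"x":0.7,"y":-2.06,"z":0,"claw":4}
    - {"wx":0,"wy":0,"wz":0,"x":0,"y":0,"z":0,"claw":4}
    - {"wx":0,"wy":0,"wz":0,"x":0,"y":0,"z":0,"claw":4}

```text
time: 15.6
position: [0.5061, 0.2512, 0.1423]
ee_rot: [-179.9, 0.2, 30.1]
ft_force: [0.1, 0.3, -0.1]
width: 0.0481
grip_force: 62.0
```

Run:
```python
from h import *
go(.507,.2517,.06)
```

```text
t 15.6 pos [0.5061 0.2512 0.1423] rpy [-179.89    0.21   30.08] w 0.0481 shift cm [0.14 0.02 8.23] turn [-0.11  0.21  0.08]
```

>>> step_arm:
  targets:
    - {"wx":0,"wy":0,"wz":0,"x":0.1,"y":0,"z":2.5,"claw":4}
    - {"wx":0,"wy":0,"wz":0,"x":0,"y":0,"z":3,"claw":4}
    - {"wx":0,"wy":0,"wz":0,"x":0,"y":0,"z":2.5,"claw":4}
    - {"wx":0,"wy":0,"wz":0,"x":0,"y":0,"z":0,"claw":4}
    - {"wx":0,"wy":0,"wz":0,"x":0,"y":0,"z":0,"claw":4}

```text
time: 16.1
position: [0.5077, 0.2504, 0.0632]
ee_rot: [-179.9, 0.2, 29.9]
ft_force: [-0.9, 0.2, -0.2]
width: 0.0479
grip_force: 62.0
```

Run:
```python
from h import *
go(.507,.2517,.039)
t=manip.get_image('side')
for n in('cup_medium',):
  print([(round(d['p'],2),np.round(d['position'],3)) for d in manip.recognise(n,t)])
# white body lowest edge under the held collar
m=manip.outline_of('cup_medium',t)
s=manip.read_state()['position'];u=proj(t,(*s[:2],.045))[0];print('exp centre',u)
a=np.linspace(0,6.283,90);p=proj(t,np.c_[s[0]+.019*np.cos(a),s[1]+.019*np.sin(a),0*a+s[2]-.035]);print('exp bottom',p.min(0),p.max(0))
for d in m:
    ys,xs=np.nonzero(d['mask'])
    if len(xs) and np.hypot(xs.mean()-u[0],ys.mean()-u[1])<25: print(d['p'],xs.min(),xs.max(),ys.min(),ys.max())
r0,c0=int(p[:,1].max())-12,int(p[:,0].mean());print(t['frame'][r0:r0+18,c0].tolist())
r=int(p[:,1].max())-4;print(r,t['frame'][r,c0-16:c0+17].tolist())
```

```text
t 16.1 pos [0.5077 0.2504 0.0632] rpy [-179.88    0.19   29.91] w 0.0479 shift cm [ 0.01 -0.14  2.42] turn [-0.12  0.19 -0.09]
[(0.94, array([ 0.638, -0.364,  0.042])), (0.89, array([ 0.498, -0.278,  0.041])), (0.72, array([ 0.709, -0.29 ,  0.041])), (0.6, array([0.506, 0.236, 0.063]))]
exp centre [247.11555132 155.97771698]
exp bottom [239.23381072 156.90578848] [256.36351356 166.82921975]
0.65 235 255 139 166
[[68, 82, 44], [63, 87, 36], [67, 86, 40], [101, 108, 80], [144, 134, 120], [145, 135, 121], [144, 133, 118], [146, 135, 121], [146, 134, 120], [146, 136, 124], [146, 133, 120], [144, 132, 118], [144, 134, 119], [135, 125, 113], [111, 103, 96], [114, 105, 97], [113, 107, 98], [116, 108, 99]]
162 [[141, 94, 43], [140, 93, 46], [140, 92, 48], [138, 91, 49], [139, 90, 45], [139, 94, 53], [133, 94, 58], [132, 100, 69], [134, 114, 96], [136, 124, 111], [142, 130, 115], [143, 132, 118], [146, 135, 121], [145, 137, 123], [146, 135, 122], [145, 135, 121], [146, 134, 120], [144, 133, 121], [142, 132, 118], [139, 130, 116], [141, 129, 117], [139, 128, 113], [135, 124, 110], [129, 116, 102], [124, 111, 98], [111, 100, 88], [98, 87, 79], [100, 88, 81], [101, 91, 81], [100, 88, 77], [99, 89, 78], [99, 87, 80], [102, 92, 83]]
```

>>> step_arm:
  targets:
    - {"wx":0,"wy":0,"wz":0,"x":0,"y":-0.1,"z":0.8,"claw":4}
    - {"wx":0,"wy":0,"wz":0,"x":0,"y":0,"z":0.8,"claw":4}
    - {"wx":0,"wy":0,"wz":0,"x":0,"y":0,"z":0.5,"claw":4}
    - {"wx":0,"wy":0,"wz":0,"x":0,"y":0,"z":0.2,"claw":4}
    - {"wx":0,"wy":0,"wz":0,"x":0,"y":0,"z":0,"claw":4}

```text
time: 16.75
position: [0.507, 0.2522, 0.0395]
ee_rot: [-179.9, 0.2, 30.0]
ft_force: [-0.5, -0.6, -0.8]
width: 0.0477
grip_force: 62.0
```

>>> step_arm:
  targets:
    - {"wx":0,"wy":0,"wz":0,"x":0,"y":0,"z":0.1,"claw":4}
    - {"wx":0,"wy":0,"wz":0,"x":0,"y":0,"z":0,"claw":4}

```text
time: 16.95
position: [0.5074, 0.2524, 0.0391]
ee_rot: [-179.9, 0.1, 30.0]
ft_force: [-0.6, 0.3, -0.7]
width: 0.0479
grip_force: 62.0
```

>>> step_arm:
  targets:
    - {"wx":0,"wy":0,"wz":0,"x":0,"y":0,"z":0.1,"claw":4}
    - {"wx":0,"wy":0,"wz":0,"x":0,"y":0,"z":0,"claw":4}
    - {"wx":0,"wy":0,"wz":0,"x":0,"y":0,"z":0,"claw":4}

```text
time: 17.25
position: [0.5075, 0.2525, 0.0389]
ee_rot: [-179.9, 0.1, 30.0]
ft_force: [-1.2, -1.7, 9.5]
width: 0.0482
grip_force: 63.0
```

>>> step_arm:
  targets:
    - {"wx":0,"wy":0,"wz":0,"x":0,"y":0,"z":0.1,"claw":4}
    - {"wx":0,"wy":0,"wz":0,"x":0,"y":0,"z":0,"claw":4}

```text
time: 17.45
position: [0.5076, 0.2525, 0.0389]
ee_rot: [-179.9, 0.0, 30.0]
ft_force: [-5.3, -2.4, 19.3]
width: 0.0482
grip_force: 64.1
```

>>> step_arm:
  targets:
    - {"wx":0,"wy":0,"wz":0,"x":0,"y":0,"z":-0.1,"claw":5.2}
    - {"wx":0,"wy":0,"wz":0,"x":0,"y":0,"z":0,"claw":6.5}
    - {"wx":0,"wy":0,"wz":0,"x":0,"y":0,"z":0,"claw":7.5}
    - {"wx":0,"wy":0,"wz":0,"x":0,"y":0,"z":0,"claw":7.5}
    - {"wx":0,"wy":0,"wz":0,"x":0,"y":0,"z":-1,"claw":7.5}

```text
time: 17.95
position: [0.5063, 0.2519, 0.047]
ee_rot: [-179.9, 0.3, 30.0]
ft_force: [-0.3, 0.1, -0.0]
width: 0.0748
grip_force: 0.0
```

>>> step_arm:
  targets:
    - {"wx":0,"wy":0,"wz":0,"x":0,"y":0,"z":-2,"claw":8}
    - {"wx":0,"wy":0,"wz":0,"x":0,"y":0,"z":-3,"claw":8.5}
    - {"wx":0,"wy":0,"wz":0,"x":0,"y":0,"z":-4,"claw":8.5}
    - {"wx":0,"wy":0,"wz":0,"x":-0.7,"y":2.07,"z":0,"claw":8.5}
    - {"wx":0,"wy":0,"wz":0,"x":-1.5,"y":4.15,"z":0,"claw":8.5}

```text
time: 18.45
position: [0.5206, 0.189, 0.14]
ee_rot: [-179.9, -0.1, 30.2]
ft_force: [1.0, 0.1, -0.0]
width: 0.0852
grip_force: 0.0
```

>>> step_arm:
  targets:
    - {"wx":0,"wy":0,"wz":0,"x":-1.5,"y":4.15,"z":0,"claw":8.5}
    - {"wx":0,"wy":0,"wz":0,"x":-1.5,"y":4.15,"z":0,"claw":8.5}
    - {"wx":0,"wy":0,"wz":0,"x":-1.5,"y":4.15,"z":0,"claw":8.5}
    - {"wx":0,"wy":0,"wz":0,"x":-1.5,"y":4.15,"z":0,"claw":8.5}
    - {"wx":0,"wy":0,"wz":0,"x":-1.5,"y":4.15,"z":0,"claw":8.5}

```text
time: 18.95
position: [0.5585, -0.0316, 0.1384]
ee_rot: [-179.9, 0.1, 30.0]
ft_force: [0.7, 0.2, -0.3]
width: 0.0851
grip_force: 0.0
```

>>> step_arm:
  targets:
    - {"wx":0,"wy":0,"wz":0,"x":-1.5,"y":4.15,"z":0,"claw":8.5}
    - {"wx":0,"wy":0,"wz":0,"x":-1.5,"y":4.15,"z":0,"claw":8.5}
    - {"wx":0,"wy":0,"wz":0,"x":-1.5,"y":4.15,"z":0,"claw":8.5}
    - {"wx":0,"wy":0,"wz":0,"x":-1.5,"y":4.15,"z":0,"claw":8.5}
    - {"wx":0,"wy":0,"wz":0,"x":-1.5,"y":3.0,"z":0,"claw":8.5}

```text
time: 19.45
position: [0.5917, -0.2398, 0.1379]
ee_rot: [-179.9, 0.1, 29.9]
ft_force: [1.0, 0.5, -0.3]
width: 0.0848
grip_force: 0.0
```

>>> step_arm:
  targets:
    - {"wx":0,"wy":0,"wz":0,"x":0,"y":0,"z":0,"claw":8.5}
    - {"wx":0,"wy":0,"wz":0,"x":0,"y":0,"z":0,"claw":8.5}
    - {"wx":0,"wy":0,"wz":0,"x":0,"y":0,"z":0,"claw":8.5}

```text
time: 19.75
position: [0.5911, -0.2362, 0.1376]
ee_rot: [-179.9, 0.1, 30.0]
ft_force: [-0.1, 0.5, -0.4]
width: 0.0851
grip_force: 0.0
```

Run:
```python
from h import *
go(.6008,-.265,.034)
t=manip.get_image('side')
for n in('cup_large','kept_medium','cup_small'):
  print(n,[(round(d['p'],2),np.round(d['position'],3)) for d in manip.recognise(n,t)])
```

```text
t 19.75 pos [ 0.5911 -0.2362  0.1376] rpy [-1.7986e+02  1.3000e-01  3.0020e+01] w 0.0851 shift cm [-0.58  3.01 10.36] turn [-0.14  0.13  0.02]
cup_large [(0.82, array([ 0.605, -0.264,  0.038])), (0.34, array([ 0.396, -0.166,  0.006]))]
kept_medium [(0.67, array([0.597, 0.238, 0.04 ]))]
cup_small [(0.66, array([ 0.758, -0.117,  0.046])), (0.56, array([0.588, 0.123, 0.042]))]
```

>>> step_arm:
  targets:
    - {"wx":0,"wy":0,"wz":0,"x":-0.3,"y":1.5,"z":0,"claw":8.5}
    - {"wx":0,"wy":0,"wz":0,"x":-0.3,"y":1.5,"z":0,"claw":8.5}
    - {"wx":0,"wy":0,"wz":0,"x":0,"y":0,"z":2,"claw":8.5}
    - {"wx":0,"wy":0,"wz":0,"x":0,"y":0,"z":2,"claw":8.5}
    - {"wx":0,"wy":0,"wz":0,"x":0,"y":0,"z":0,"claw":8.5}

```text
time: 20.45
position: [0.5997, -0.2659, 0.0947]
ee_rot: [-179.7, 0.3, 30.0]
ft_force: [-1.0, 0.0, 0.7]
width: 0.0853
grip_force: 0.0
```

>>> step_arm:
  targets:
    - {"wx":0,"wy":0,"wz":0,"x":0,"y":0,"z":0,"claw":8.5}
    - {"wx":0,"wy":0,"wz":0,"x":0,"y":0,"z":0,"claw":8.5}

```text
time: 20.65
position: [0.6016, -0.2664, 0.0985]
ee_rot: [-180.0, 0.1, 30.0]
ft_force: [0.5, -0.5, 0.1]
width: 0.0853
grip_force: 0.0
```

Run:
```python
from h import *
go(.6008,-.265,.027)
```

```text
t 20.65 pos [ 0.6016 -0.2664  0.0985] rpy [-1.7996e+02  8.0000e-02  2.9990e+01] w 0.0853 shift cm [ 0.01 -0.15  7.15] turn [-0.04  0.08 -0.01]
```

>>> step_arm:
  targets:
    - {"wx":0,"wy":0,"wz":0,"x":0,"y":-0.1,"z":2,"claw":8.5}
    - {"wx":0,"wy":0,"wz":0,"x":0,"y":0,"z":2,"claw":8.5}
    - {"wx":0,"wy":0,"wz":0,"x":0,"y":0,"z":2,"claw":8.5}
    - {"wx":0,"wy":0,"wz":0,"x":0,"y":0,"z":0.9,"claw":8.5}
    - {"wx":0,"wy":0,"wz":0,"x":0,"y":0,"z":0,"claw":7.2}

```text
time: 21.15
position: [0.5999, -0.265, 0.0279]
ee_rot: [-179.8, 0.2, 30.0]
ft_force: [-0.7, 0.7, -0.8]
width: 0.0727
grip_force: 0.0
```

>>> step_arm:
  targets:
    - {"wx":0,"wy":0,"wz":0,"x":0,"y":0,"z":0,"claw":6.6}
    - {"wx":0,"wy":0,"wz":0,"x":0,"y":0,"z":0,"claw":6}
    - {"wx":0,"wy":0,"wz":0,"x":0,"y":0,"z":0,"claw":5.3}
    - {"wx":0,"wy":0,"wz":0,"x":0,"y":0,"z":0,"claw":5}
    - {"wx":0,"wy":0,"wz":0,"x":0,"y":0,"z":0,"claw":5}

```text
time: 21.65
position: [0.6012, -0.2655, 0.0305]
ee_rot: [180.0, 0.0, 30.0]
ft_force: [-1.3, 0.9, 5.9]
width: 0.0596
grip_force: 63.1
```

>>> step_arm:
  targets:
    - {"wx":0,"wy":0,"wz":0,"x":0,"y":0,"z":0,"claw":5}
    - {"wx":0,"wy":0,"wz":0,"x":0,"y":0,"z":0,"claw":5}
    - {"wx":0,"wy":0,"wz":0,"x":0,"y":0,"z":-0.5,"claw":5}
    - {"wx":0,"wy":0,"wz":0,"x":0,"y":0,"z":-0.5,"claw":5}
    - {"wx":0,"wy":0,"wz":0,"x":0,"y":0,"z":0,"claw":5}

```text
time: 22.15
position: [0.601, -0.2655, 0.0396]
ee_rot: [-180.0, 0.1, 30.0]
ft_force: [0.2, -0.1, -0.9]
width: 0.0598
grip_force: 64.6
```

>>> step_arm:
  targets:
    - {"wx":0,"wy":0,"wz":0,"x":0,"y":0,"z":-1,"claw":5}
    - {"wx":0,"wy":0,"wz":0,"x":0,"y":0,"z":-2,"claw":5}
    - {"wx":0,"wy":0,"wz":0,"x":0,"y":0,"z":-2,"claw":5}
    - {"wx":0,"wy":0,"wz":0,"x":0,"y":0,"z":-2,"claw":5}
    - {"wx":0,"wy":0,"wz":0,"x":0,"y":0,"z":-1,"claw":5}

```text
time: 22.65
position: [0.6012, -0.2655, 0.1207]
ee_rot: [-180.0, 0.0, 30.0]
ft_force: [0.3, 0.2, -1.5]
width: 0.0596
grip_force: 64.7
```

>>> step_arm:
  targets:
    - {"wx":0,"wy":0,"wz":0,"x":1.08,"y":-1.7,"z":0,"claw":5}
    - {"wx":0,"wy":0,"wz":0,"x":2.16,"y":-3.34,"z":0,"claw":5}
    - {"wx":0,"wy":0,"wz":0,"x":2.16,"y":-3.34,"z":0,"claw":5}
    - {"wx":0,"wy":0,"wz":0,"x":2.16,"y":-3.34,"z":0,"claw":5}
    - {"wx":0,"wy":0,"wz":0,"x":2.16,"y":-3.34,"z":0,"claw":5}

```text
time: 23.15
position: [0.6086, -0.0838, 0.1177]
ee_rot: [-179.8, 0.2, 30.0]
ft_force: [-0.1, -0.4, -1.0]
width: 0.0595
grip_force: 64.8
```

>>> step_arm:
  targets:
    - {"wx":0,"wy":0,"wz":0,"x":2.16,"y":-3.34,"z":0,"claw":5}
    - {"wx":0,"wy":0,"wz":0,"x":2.16,"y":-3.34,"z":0,"claw":5}
    - {"wx":0,"wy":0,"wz":0,"x":1.08,"y":-1.7,"z":0,"claw":5}
    - {"wx":0,"wy":0,"wz":0,"x":0,"y":0,"z":0,"claw":5}
    - {"wx":0,"wy":0,"wz":0,"x":0,"y":0,"z":0,"claw":5}

```text
time: 23.65
position: [0.6137, 0.0143, 0.1179]
ee_rot: [-179.9, 0.2, 30.1]
ft_force: [0.3, -0.4, -1.1]
width: 0.0597
grip_force: 64.8
```

Run:
```python
from h import *
go(.615,.0129,.06)
```

```text
t 23.65 pos [0.6137 0.0143 0.1179] rpy [-179.86    0.19   30.08] w 0.0597 shift cm [0.07 0.2  5.79] turn [-0.14  0.19  0.08]
```

>>> step_arm:
  targets:
    - {"wx":0,"wy":0,"wz":0,"x":0.05,"y":0.15,"z":2,"claw":5}
    - {"wx":0,"wy":0,"wz":0,"x":0,"y":0,"z":2,"claw":5}
    - {"wx":0,"wy":0,"wz":0,"x":0,"y":0,"z":2,"claw":5}
    - {"wx":0,"wy":0,"wz":0,"x":0,"y":0,"z":0,"claw":5}
    - {"wx":0,"wy":0,"wz":0,"x":0,"y":0,"z":0,"claw":5}

```text
time: 24.15
position: [0.615, 0.0115, 0.0585]
ee_rot: [-179.9, 0.2, 29.9]
ft_force: [-0.8, -0.0, -1.3]
width: 0.0599
grip_force: 65.0
```

Run:
```python
from h import *
go(.615,.0129,.0345)
t=manip.get_image('side');s=manip.read_state()['position'];a=np.linspace(0,6.283,90)
p=proj(t,np.c_[s[0]+.024*np.cos(a),s[1]+.024*np.sin(a),0*a+s[2]-.0305]);print('exp',p.min(0),p.max(0))
c=int(p[:,0].mean());r=int(p[:,1].max());print(r,t['frame'][r-8:r+8,c].sum(1).tolist())
c=int(p[:,0].min());rr=int(p[:,1].mean());print(c,t['frame'][rr,c-8:c+8].tolist());c=int(p[:,0].max());print(c,t['frame'][rr,c-8:c+8].tolist())
```

```text
t 24.15 pos [0.615  0.0115 0.0585] rpy [-179.86    0.18   29.92] w 0.0599 shift cm [ 0.08 -0.11  2.4 ] turn [-0.14  0.18 -0.08]
exp [308.22779764 216.79097572] [333.1279689  233.68749418]
233 [419, 420, 415, 421, 419, 410, 423, 413, 397, 330, 334, 331, 333, 325, 330, 329]
308 [[102, 92, 84], [100, 90, 85], [101, 91, 83], [100, 91, 82], [101, 91, 86], [101, 91, 84], [100, 89, 83], [100, 90, 83], [114, 104, 95], [134, 126, 112], [140, 130, 118], [143, 132, 118], [145, 135, 121], [146, 137, 123], [148, 138, 126], [151, 142, 128]]
333 [[148, 135, 122], [147, 136, 123], [147, 135, 123], [144, 132, 120], [142, 129, 117], [138, 124, 113], [135, 123, 109], [131, 119, 106], [147, 140, 133], [174, 169, 163], [172, 167, 160], [173, 168, 161], [174, 169, 162], [172, 167, 161], [175, 171, 164], [177, 173, 166]]
```

Exact match with the model; lowering.

>>> step_arm:
  targets:
    - {"wx":0,"wy":0,"wz":0,"x":0.05,"y":-0.1,"z":0.8,"claw":5}
    - {"wx":0,"wy":0,"wz":0,"x":0,"y":0,"z":0.8,"claw":5}
    - {"wx":0,"wy":0,"wz":0,"x":0,"y":0,"z":0.5,"claw":5}
    - {"wx":0,"wy":0,"wz":0,"x":0,"y":0,"z":0.2,"claw":5}
    - {"wx":0,"wy":0,"wz":0,"x":0,"y":0,"z":0,"claw":5}

```text
time: 24.7
position: [0.6149, 0.0136, 0.0351]
ee_rot: [-179.9, 0.2, 30.0]
ft_force: [0.0, 0.1, -0.4]
width: 0.0594
grip_force: 65.0
```

>>> step_arm:
  targets:
    - {"wx":0,"wy":0,"wz":0,"x":0,"y":0,"z":0.1,"claw":5}
    - {"wx":0,"wy":0,"wz":0,"x":0,"y":0,"z":0,"claw":5}

```text
time: 24.9
position: [0.6153, 0.0135, 0.0346]
ee_rot: [-179.9, 0.1, 30.0]
ft_force: [-0.7, -0.6, -0.8]
width: 0.0596
grip_force: 65.0
```

>>> step_arm:
  targets:
    - {"wx":0,"wy":0,"wz":0,"x":0,"y":0,"z":0.1,"claw":5}
    - {"wx":0,"wy":0,"wz":0,"x":0,"y":0,"z":0,"claw":5}

```text
time: 25.1
position: [0.6154, 0.0136, 0.0345]
ee_rot: [-179.9, 0.1, 30.0]
ft_force: [-3.3, 0.3, 7.7]
width: 0.0599
grip_force: 65.8
```

>>> step_arm:
  targets:
    - {"wx":0,"wy":0,"wz":0,"x":0,"y":0,"z":0.05,"claw":5}
    - {"wx":0,"wy":0,"wz":0,"x":0,"y":0,"z":0,"claw":5}

```text
time: 25.3
position: [0.6155, 0.0136, 0.0345]
ee_rot: [-179.9, 0.1, 30.0]
ft_force: [-3.4, 0.7, 10.9]
width: 0.0594
grip_force: 66.2
```

Seated. Release, rise and move back towards the nest's old spot so the view is clear.

>>> step_arm:
  targets:
    - {"wx":0,"wy":0,"wz":0,"x":0,"y":0,"z":0,"claw":6.3}
    - {"wx":0,"wy":0,"wz":0,"x":0,"y":0,"z":0,"claw":7.5}
    - {"wx":0,"wy":0,"wz":0,"x":0,"y":0,"z":0,"claw":8.4}
    - {"wx":0,"wy":0,"wz":0,"x":0,"y":0,"z":0,"claw":8.5}
    - {"wx":0,"wy":0,"wz":0,"x":0,"y":0,"z":-1,"claw":8.5}

```text
time: 25.8
position: [0.6142, 0.0135, 0.042]
ee_rot: [-179.8, 0.3, 30.0]
ft_force: [0.3, 0.5, 1.0]
width: 0.0851
grip_force: 0.0
```

>>> step_arm:
  targets:
    - {"wx":0,"wy":0,"wz":0,"x":0,"y":0,"z":-2,"claw":8.5}
    - {"wx":0,"wy":0,"wz":0,"x":0,"y":0,"z":-4,"claw":8.5}
    - {"wx":0,"wy":0,"wz":0,"x":0,"y":0,"z":-4,"claw":8.5}
    - {"wx":0,"wy":0,"wz":0,"x":0,"y":0,"z":-4,"claw":8.5}
    - {"wx":0,"wy":0,"wz":0,"x":-2,"y":3.5,"z":0,"claw":8.5}

```text
time: 26.3
position: [0.6188, -0.0241, 0.1897]
ee_rot: [179.9, -0.4, 30.2]
ft_force: [0.8, 0.2, -0.5]
width: 0.0849
grip_force: 0.0
```

>>> step_arm:
  targets:
    - {"wx":0,"wy":0,"wz":0,"x":-2,"y":3.5,"z":0,"claw":8.5}
    - {"wx":0,"wy":0,"wz":0,"x":-2,"y":3.5,"z":0,"claw":8.5}
    - {"wx":0,"wy":0,"wz":0,"x":-2,"y":3.5,"z":0,"claw":8.5}
    - {"wx":0,"wy":0,"wz":0,"x":-2,"y":3.5,"z":0,"claw":8.5}
    - {"wx":0,"wy":0,"wz":0,"x":-2,"y":3.5,"z":0,"claw":8.5}

```text
time: 26.8
position: [0.6164, -0.2301, 0.1837]
ee_rot: [-179.9, 0.1, 30.0]
ft_force: [0.5, 0.5, 0.1]
width: 0.0849
grip_force: 0.0
```

>>> step_arm:
  targets:
    - {"wx":0,"wy":0,"wz":0,"x":-2,"y":3.5,"z":0,"claw":8.5}
    - {"wx":0,"wy":0,"wz":0,"x":-2,"y":3.5,"z":0,"claw":8.5}
    - {"wx":0,"wy":0,"wz":0,"x":-2,"y":3.5,"z":0,"claw":8.5}
    - {"wx":0,"wy":0,"wz":0,"x":0,"y":0,"z":0,"claw":8.5}
    - {"wx":0,"wy":0,"wz":0,"x":0,"y":0,"z":0,"claw":8.5}

```text
time: 27.3
position: [0.6167, -0.3501, 0.1827]
ee_rot: [-179.9, 0.1, 29.9]
ft_force: [0.2, 1.3, -0.7]
width: 0.0849
grip_force: 0.0
```

Run:
```python
from h import *
t=manip.get_image('top');a=np.linspace(0,6.283,60)
x0,y0=140,195;k=3
f=cv2.resize(t['frame'][y0:y0+160,x0:x0+200,::-1],None,fx=k,fy=k,interpolation=cv2.INTER_CUBIC)
def L(P): cv2.polylines(f,[((proj(t,np.array(P))-[x0,y0]+.5)*k).astype(np.int32)],True,(0,0,0),1)
for mid,dv,w in(((.5358,.1352),(.2584,.01),.036),((.5614,.2492),(.2581,-.0118),.046),((.5554,.0112),(.2575,.0074),.056)):
    d=np.array(dv);d/=np.hypot(*d);n=np.array([-d[1],d[0]])
    L([np.r_[np.array(mid)+p*.12*d+q*w/2*n,.004] for p,q in((1,1),(1,-1),(-1,-1),(-1,1))])
for x,y,R in((.5844,.1372,.02),(.5075,.2525,.0255),(.6154,.0136,.031)):
    L(np.c_[x+R*np.cos(a),y+R*np.sin(a),0*a+.052])
cv2.imwrite('pics/fin.png',f)
```

```text
(no output)
```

View pics/fin.png

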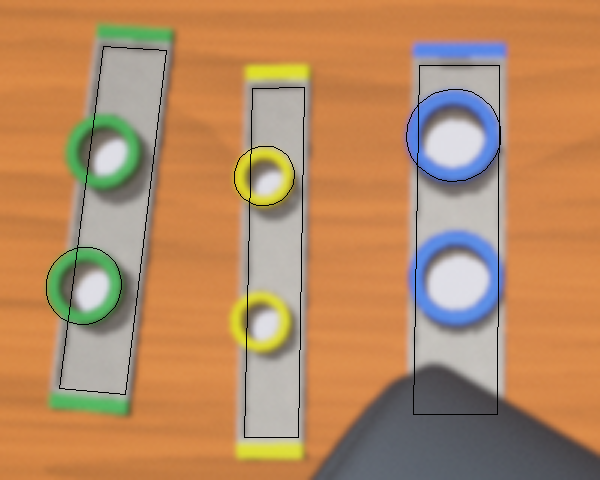

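The green (84,285), yellow (264,176) and blue (454,135) cups stand in their rows, upright and on the predicted circles. The kept cups at (103,151), (261,322) and (457,278) are untouched.

```bash
python3 -c "
from workcell import manip
print(manip.finish_job())"
```

```text
the job is handed in; nothing more can be done
None
```

I took the nest apart in order and set the small, medium and large cups upright in their matching rows; the last picture shows the row cups where they should be. I handed the job in at about 27 s of the 67 s allowed, and it returned no verdict.

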